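# Uncap the shakers: caps into the touch-latch box, shakers onto the tray

## Task

Get the shakers ready for the meal: press the pad on the cap box so that its lid springs open, lift the travel cap off every shaker that wears one and set each cap, knob up, flat in a cell of its own in the box, and stand all four shakers, uncapped, on the floor of the serving tray. With all the caps in, swing the box's lid down and press it until it latches, and make sure that it has stayed shut. Do not shift the small bottle or the matchbox.

Things in the scene. Friction and masses are not known exactly. Their poses are not given: they have to be found in the camera images.
- cap_box: Low wooden box 132 x 132 mm, fixed to the worktop; walls 24 mm high, 5 mm thick; a cross of dividers as thick and high makes four square cells 58 mm wide; inner floor 5 mm above the worktop. Origin: centre of its underside; -x is its front, where a black latch housing 40 mm wide, 33 mm high stands out 19 mm; +x its back (hinge side).
- lid (a joint): Lid angle, rad: 0 = latched shut, grows as it opens, 1.85 = wide open, leaning back past upright (stop). A damped spring always drives it open (0.24 N m shut, 0.1 or less wide open; it swings up in 2 to 3 s) and only the latch holds it shut; it never rests in between.
- press_pad (a point): Centre of the round steel pad, 22 mm across, on the lid's top by its front edge; moves with the lid. Push-push latch: pressing here down to the stop (5 mm below the shut level when latching, 7 mm when freeing; at least 4.5 mm is needed; 2 to 6 N) and letting go frees a latched lid and latches a free one; a press of 3 mm or less changes nothing. z is normal to the lid's top.
- lid_edge (a point): Middle of the front upper edge of the lid, moving with it. The lid is a wooden cover 144 mm front to back, 140 mm wide, 36 mm deep, over the box; its top is 59 mm above the worktop when shut. Seen from the hinge point while shut, in box axes, this edge is at x -140.5, z +33 mm, the pad at x -134.5, z +33 mm. A small nose juts 22 mm further out over the latch.
- lid_hinge (a point): Middle of the hinge line, which runs along the box's y; 71.5 mm behind the box's centre, 26 mm above the worktop; fixed to the box.
- cell1 (a point): Centre of the floor of the box's front, right (-y) cell.
- cell2 (a point): Centre of the floor of the box's front, left (+y) cell.
- cell3 (a point): Centre of the floor of the box's back, right (-y) cell.
- cell4 (a point): Centre of the floor of the box's back, left (+y) cell.
- shaker1: Salt shaker of clear plastic with a grey perforated head: 44 mm across, 90 mm tall, the head 34 mm across above 74 mm. Weighted steel foot 48 mm across, 8 mm high; about 0.32 kg, stands loose on the worktop. Origin: on its axis, 1 mm above the worktop, z up. It may or may not wear a cap.
- shaker2: Pepper shaker of clear plastic with a grey perforated head: 44 mm across, 90 mm tall, the head 34 mm across above 74 mm. Weighted steel foot 48 mm across, 8 mm high; about 0.32 kg, stands loose on the worktop. Origin: on its axis, 1 mm above the worktop, z up. It may or may not wear a cap.
- shaker3: Salt shaker of clear plastic with a grey perforated head: 44 mm across, 90 mm tall, the head 34 mm across above 74 mm. Weighted steel foot 48 mm across, 8 mm high; about 0.32 kg, stands loose on the worktop. Origin: on its axis, 1 mm above the worktop, z up. It may or may not wear a cap.
- shaker4: Pepper shaker of clear plastic with a grey perforated head: 44 mm across, 90 mm tall, the head 34 mm across above 74 mm. Weighted steel foot 48 mm across, 8 mm high; about 0.32 kg, stands loose on the worktop. Origin: on its axis, 1 mm above the worktop, z up. It may or may not wear a cap.
- cap1: Slip-on aluminium travel cap, 44 mm across, 30 g, 33.5 mm tall with the round knob on top (17 mm across from 24 mm up, thinner neck below it). Open below, 14 mm deep inside, 1.7 mm play round the shaker's head: it just rests there, its underside 76 mm above the shaker's origin. Origin: centre of its underside, z up. May be absent (that shaker is bare).
- cap2: Slip-on aluminium travel cap, 44 mm across, 30 g, 33.5 mm tall with the round knob on top (17 mm across from 24 mm up, thinner neck below it). Open below, 14 mm deep inside, 1.7 mm play round the shaker's head: it just rests there, its underside 76 mm above the shaker's origin. Origin: centre of its underside, z up. May be absent (that shaker is bare).
- cap3: Slip-on aluminium travel cap, 44 mm across, 30 g, 33.5 mm tall with the round knob on top (17 mm across from 24 mm up, thinner neck below it). Open below, 14 mm deep inside, 1.7 mm play round the shaker's head: it just rests there, its underside 76 mm above the shaker's origin. Origin: centre of its underside, z up. May be absent (that shaker is bare).
- cap4: Slip-on aluminium travel cap, 44 mm across, 30 g, 33.5 mm tall with the round knob on top (17 mm across from 24 mm up, thinner neck below it). Open below, 14 mm deep inside, 1.7 mm play round the shaker's head: it just rests there, its underside 76 mm above the shaker's origin. Origin: centre of its underside, z up. May be absent (that shaker is bare).
- tray: Low dark wooden serving tray, fixed: 140 x 170 mm (x, y), rim 5 mm wide and 13 mm high, floor 5 mm above the worktop: room for the four shakers side by side. Origin: centre of its underside.
- vanilla: Bystander: small bottle, 42 mm across, 106 mm tall. Origin: centre of its underside.
- matchbox: Bystander: matchbox 36 x 53 x 15 mm. Origin: centre of its underside.

How it is judged:
On the way, in this order (a step that is already met when the one before it is completed fails the run):
1. the lid has been pressed and has sprung open (value of joint lid above 1.2 rad), for 0.2 s.
2. every cap present stands in a cell of the box, lid open (x of cap1 in the frame of cap_box between -0.06 and 0.06 m and y of cap1 in the frame of cap_box between -0.06 and 0.06 m and z of each of cap1, cap2, cap3, cap4 in the frame of cap_box below 0.01 m and angle between each of cap1, cap2, cap3, cap4's own z axis and vertical below 0.2 rad and x of cap2 in the frame of cap_box between -0.06 and 0.06 m and y of cap2 in the frame of cap_box between -0.06 and 0.06 m and x of cap3 in the frame of cap_box between -0.06 and 0.06 m and y of cap3 in the frame of cap_box between -0.06 and 0.06 m and x of cap4 in the frame of cap_box between -0.06 and 0.06 m and y of cap4 in the frame of cap_box between -0.06 and 0.06 m and value of joint lid above 0.8 rad), for 0.2 s.
3. the lid is latched shut with nothing of the robot touching it (value of joint lid between -0.03 and 0.03 rad and contact force between each of the arm, the fingers and cap_box below 0.2 N), for 0.5 s.
At the end, for the whole second after the job is handed in: Every cap present stands knob up (within 0.2 rad) on the floor of a cell (underside within 5 mm of the cell floor), the lid is latched shut (within 0.03 rad of 0) and stays so untouched, and all four shakers stand upright (within 0.15 rad) on the floor of the tray, inside its rim, at rest (x of cap1 in the frame of cap_box between -0.06 and 0.06 m and y of cap1 in the frame of cap_box between -0.06 and 0.06 m and z of each of cap1, cap2, cap3, cap4 in the frame of cap_box below 0.01 m and angle between each of cap1, cap2, cap3, cap4's own z axis and vertical below 0.2 rad and x of cap2 in the frame of cap_box between -0.06 and 0.06 m and y of cap2 in the frame of cap_box between -0.06 and 0.06 m and x of cap3 in the frame of cap_box between -0.06 and 0.06 m and y of cap3 in the frame of cap_box between -0.06 and 0.06 m and x of cap4 in the frame of cap_box between -0.06 and 0.06 m and y of cap4 in the frame of cap_box between -0.06 and 0.06 m and angle between each of shaker1, shaker2, shaker3, shaker4's own z axis and vertical below 0.15 rad and z of shaker1 in the frame of tray between 0.002 and 0.01 m and x of shaker1 in the frame of tray between -0.05 and 0.05 m and y of shaker1 in the frame of tray between -0.065 and 0.065 m and z of shaker2 in the frame of tray between 0.002 and 0.01 m and x of shaker2 in the frame of tray between -0.05 and 0.05 m and y of shaker2 in the frame of tray between -0.065 and 0.065 m and z of shaker3 in the frame of tray between 0.002 and 0.01 m and x of shaker3 in the frame of tray between -0.05 and 0.05 m and y of shaker3 in the frame of tray between -0.065 and 0.065 m and z of shaker4 in the frame of tray between 0.002 and 0.01 m and x of shaker4 in the frame of tray between -0.05 and 0.05 m and y of shaker4 in the frame of tray between -0.065 and 0.065 m and value of joint lid between -0.03 and 0.03 rad and linear speed of each of cap1, cap2, cap3, cap4, shaker1, shaker2, shaker3, shaker4 below 0.02 m/s).
It fails at once if the small bottle is shifted by more than 30 mm (distance of vanilla from where it was at the start of the episode above 0.03 m).
It fails at once if the matchbox is shifted by more than 30 mm (distance of matchbox from where it was at the start of the episode above 0.03 m).
Of cap1, cap2, cap3, cap4 only 2 to 4 are there at a start; the rules pass over those that are not, and their reading is None.
At some moment in a run one of shaker1, shaker2, shaker3, shaker4 may be knocked a few centimetres aside while the robot is not near it.
It also fails if it takes over 210 s, if anything falls off the work surface, if the arm or the gripper's body presses on something with over 40 N, if the wrist force passes 120 N, or if a joint passes its speed limit or range.

## Robot

A 6-joint arm with a two-finger parallel gripper is mounted at the origin on a cart in front of the work surface, level with it; the furniture and walls round the work are solid. World frame = base frame: x ahead of the robot, y to its left, z up, the work surface at z = 0. Lengths are in m, angles in rad, forces in N, time in s.
With the tool pointing down it reaches from about 0.425 to 0.95 m from the base axis. Payload 3.5 kg.
Tool frame: the origin (TCP) lies at the very end of the fingers, on their centre line; the grasp point (between the pads) lies 19 mm behind it; z points along the fingers, y is the line along which they close (so a half turn about z gives the same grasp; the last joint's range is limited). The gripper opens to 85 mm and grips with 20 to 120 N. Pads are 22 mm wide; open, the fingers measure 114 mm over their backs; the gripper's body (76 mm by 85 mm) begins 54 mm behind the grasp point. The pads swing forward as they close: fully open they stand 13 mm farther back than shut.
Start: joints at [-1.493, 0.286, 1.577, -0, 1.279, -0.15], TCP at [0.152, -0.658, 0.231] pointing down, gripper open.
Joint ranges: [-2.77, 2.77], [-0.9, 2.22], [0.21, 2.48], [-1.53, 4.67], [0.24, 2.81], [-2.84, 2.84]. Speed limits (rad/s): [2.79, 2.79, 3.14, 3.14, 3.14, 3.14].

## Interface

Orientations are given as a unit quaternion [x, y, z, w].
In Python, from plant import ctrl, viewer, ticket gives the robot as it stands (ctrl), with the cameras (viewer) and the job (ticket).
- The arm moves only by the shell command python3 inch.py 'ROWS' [FORCE]. ROWS is a JSON list of rows, 1 to 10 of them, each of 7 numbers: dx, dy, dz in m, then a rotation vector rx, ry, rz in rad, then the opening from 0.0 (shut) to 1.0 (fully open); each row is the pose to reach, as a shift and turn from the pose commanded when the command began, along the tool's axes at that moment; what a row does not reach only later rows make up. A row lasts 1/8 s, in which the tool goes at most 0.0625 m and 0.188 rad, less where a joint would pass 70% of its speed; a pose out of reach is approached as far as the arm can. The fingers move at their own pace and stop on an object; FORCE is the grip in N (left out, the last holds). Time passes only in rows, so rows that do not move let the fingers close. It prints the time, the measured TCP pose, the force, the opening and the grip force at its end.
- ctrl.get_state(): the state, without advancing time (a new reading comes with each control period).
- viewer.read_camera(name): name is "side" or "top"; returns a dict with "pixels" (384x512x3 uint8, red, green, blue), "camera_matrix" (3x3 intrinsics, pixels), "xyz" and "orientation" of the camera in the world. Camera axes: x right, y down, z forward; pixel columns grow to the right and rows downward; lengths in m; the calibration is good to about 2 mm. A picture is of the moment at which its call begins. There is no depth.
- ticket.sign_off(): hands the job in; it is judged then, once.
The state is a dict: "time": time; "qpos": joint angles; "dq": joint speeds; "joint_efforts": joint torques, N m; "eef_pos": TCP position; "tcp_rot": TCP orientation; "contact_force": force on the tool from outside, world axes, zero at the start; "wrist_torque": the same for the moment, N m; "opening": opening from 0.0 (shut) to 1.0 (fully open); "finger_force": force on a finger pad.
Only numpy, scipy, OpenCV 4.12 (cv2) and the standard library are available. Lean on these libraries where they do the work, as an engineer would, in place of code of your own. Each camera call takes 0.05 s, during which the arm holds its last target. There are 200 camera calls.

## Working session

There is one attempt and no reset: what is moved stays moved. The work goes in short steps, Python scripts to look and compute and a shell command to move; the robot and the scene stay as the last step left them, time stands still between calls to the robot, and variables do not carry over. Pictures are saved under pics/ and viewed, at most 14 in all, crops included, and the job is handed in when it is done.

```bash
ls; mkdir -p pics; cat > h.py <<'E'
import numpy as np, cv2
from scipy.spatial.transform import Rotation as R
from plant import ctrl, viewer, ticket
def grab(n,save=None):
    c=viewer.read_camera(n); im=np.array(c["pixels"])
    if save: cv2.imwrite("pics/"+save,im[:,:,::-1])
    return c,im
def ray(c,u,v):
    K=np.array(c["camera_matrix"]); d=np.linalg.inv(K)@[u,v,1]
    return np.array(c["xyz"]),R.from_quat(c["orientation"]).as_matrix()@d
def onplane(c,u,v,z):
    o,d=ray(c,u,v); return o+d*(z-o[2])/d[2]
def proj(c,p):
    q=R.from_quat(c["orientation"]).as_matrix().T@(np.array(p)-np.array(c["xyz"]))
    q=np.array(c["camera_matrix"])@q; return q[:2]/q[2]
def tool(dw):  # world shift -> tool axes
    s=ctrl.get_state(); return R.from_quat(s["tcp_rot"]).inv().apply(dw)
E
python3 - <<'E'
from h import *
np.set_printoptions(precision=4,suppress=True)
for n in("top","side"):
    c,im=grab(n,n+"0.png"); print(n,c["camera_matrix"],c["xyz"],R.from_quat(c["orientation"]).as_matrix())
s=ctrl.get_state();print(s); print(R.from_quat(s["tcp_rot"]).as_matrix())
E
```

```text
inch.py
pics
plant.py
top [[391.5359   0.     258.1816]
 [  0.     391.5359 191.8188]
 [  0.       0.       1.    ]] [0.4072 0.1469 0.9337] [[-0.0278 -0.9866  0.161 ]
 [-0.9996  0.026  -0.013 ]
 [ 0.0087 -0.1613 -0.9869]]
side [[389.4513   0.     267.938 ]
 [  0.     389.4513 195.2768]
 [  0.       0.       1.    ]] [ 0.3271 -0.7134  0.5541] [[ 0.9679 -0.1198  0.2211]
 [-0.2515 -0.4635  0.8497]
 [ 0.0007 -0.878  -0.4787]]
{'time': 0.1, 'qpos': array([-1.493 ,  0.2871,  1.578 , -0.    ,  1.2786, -0.15  ]), 'dq': array([ 0.0002, -0.0039, -0.0039, -0.0015,  0.0002, -0.0003]), 'joint_efforts': array([  0.0011, -40.7295, -29.37  ,  -0.0001,   0.0034,  -0.    ]), 'eef_pos': array([ 0.1524, -0.657 ,  0.2301]), 'tcp_rot': array([ 0.9935,  0.1137,  0.    , -0.0011]), 'contact_force': array([ 1.2832, -0.2746,  0.9526]), 'wrist_torque': array([0.0356, 0.0335, 0.0064]), 'finger_force': 0.0, 'opening': 0.9974642055623175}
[[ 0.9742  0.2258 -0.0002]
 [ 0.2258 -0.9742  0.0021]
 [ 0.0003 -0.0021 -1.    ]]
```

View pics/top0.png

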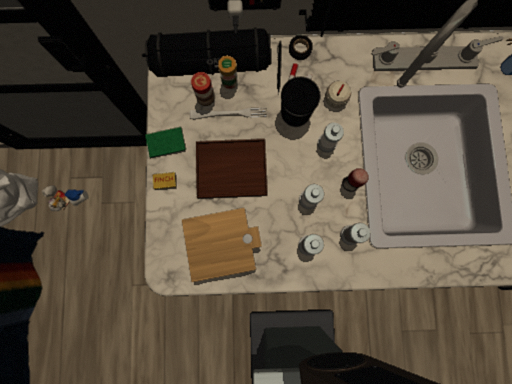

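View pics/side0.png

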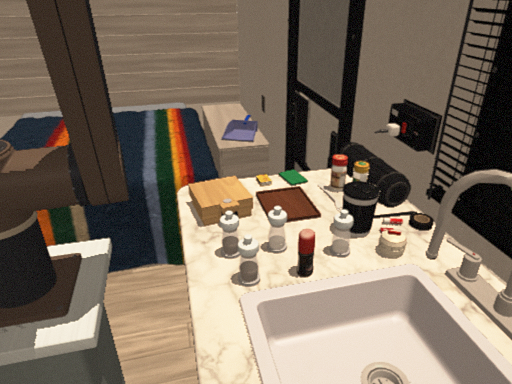

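The top view shows the cap box at (220,245) with its pad at (247,240), the tray at (231,168) and the matchbox at (165,181). The shakers are near (333,130), (313,192), (311,245) and (355,235), and a dark bottle is at (356,180). The side view shows the same layout, with shakers at (230,232), (249,258), (277,228) and (343,232). I'll enlarge both.

```bash
python3 - <<'E'
import cv2,numpy as np
a=cv2.imread("pics/top0.png")[105:285,150:390]; b=cv2.imread("pics/side0.png")[165:295,180:380]
a=cv2.resize(a,None,fx=2.5,fy=2.5,interpolation=3)[:, :]; b=cv2.resize(b,None,fx=4,fy=4,interpolation=3)
cv2.imwrite("pics/a.png",cv2.resize(cv2.imread("pics/top0.png")[110:285,170:390],None,fx=3.4,fy=3.4,interpolation=3)); cv2.imwrite("pics/b.png",b)
E
```

```text
(no output)
```

View pics/a.png

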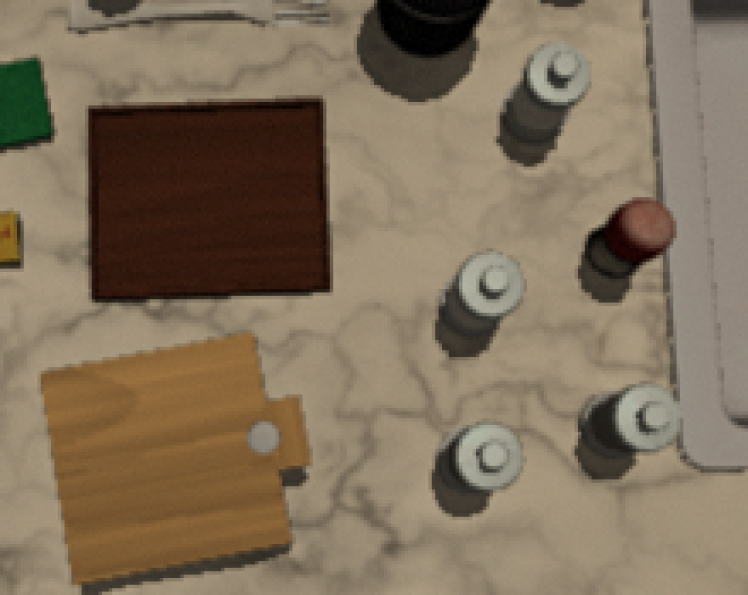

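View pics/b.png

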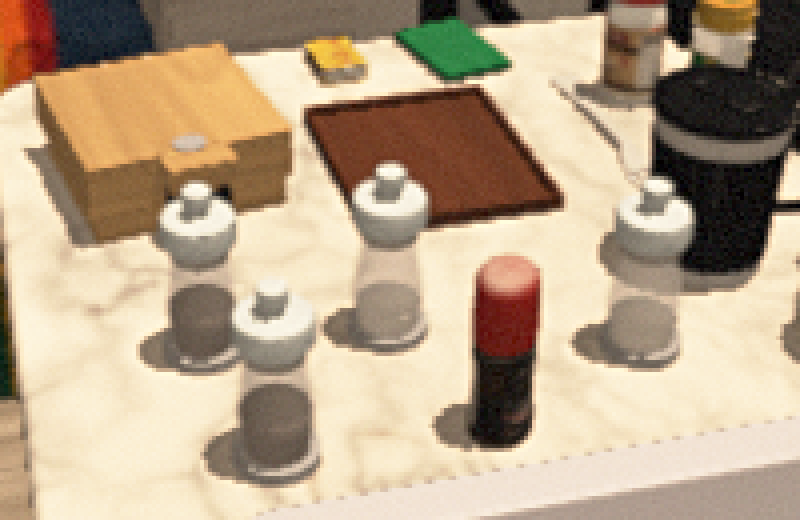

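All four shakers wear caps. In the enlarged top crop the knobs are at (564,65), (494,283), (493,457) and (655,416), the pad is at (263,437), and the lid corners are at (42,372), (253,334), (290,543) and (75,583). Next I'll measure positions from the images.

```bash
cat > m.py <<'E'
from h import *
def tri(c1,p1,c2,p2):
    o1,d1=ray(c1,*p1);o2,d2=ray(c2,*p2)
    t=np.linalg.lstsq(np.c_[d1,-d2],o2-o1,rcond=None)[0]
    a,b=o1+t[0]*d1,o2+t[1]*d2; return (a+b)/2,np.linalg.norm(a-b)
def capmask(im):
    i=im.astype(int); return ((i[...,2]>=i[...,0]-6)&(i[...,0]>95)).astype(np.uint8)
E
python3 - <<'E'
from m import *
np.set_printoptions(precision=4,suppress=True)
c,im=grab("top");cs,ims=grab("side")
T=[(564,65),(494,283),(493,457),(655,416)];S=[(655,190),(390,172),(196,188),(271,290)]
for t,s in zip(T,S):
    t=np.array(t)/3.4+[170,110]-.35; s=np.array(s)/4+[180,165]-.37
    print("knob tri",*tri(c,t,cs,s),"plane",onplane(c,*t,.1105),onplane(cs,*s,.1075))
m=capmask(im)
n,l,st,ce=cv2.connectedComponentsWithStats(m)
for i in range(1,n):
    if 80<st[i,4]<900: print(ce[i],st[i],onplane(c,*ce[i],.098))
q=[onplane(c,u/3.4+170-.35,v/3.4+110-.35,.059)[:2] for u,v in [(42,372),(253,334),(290,543),(75,583),(263,437)]]
print("lid",q,"ctr",np.mean(q[:4],0),[np.linalg.norm(q[i]-q[(i+1)%4]) for i in range(4)])
e=q[1]+q[2]-q[0]-q[3]; print("front dir",e/np.linalg.norm(e)); e2=q[2]+q[3]-q[0]-q[1]; print("side dir",e2/np.linalg.norm(e2))
print("pad side",onplane(cs,187/4+180-.37,144/4+165-.37,.059))
print("tray",[onplane(c,u/3.4+170-.35,v/3.4+110-.35,.013)[:2] for u,v in [(89,107),(323,99),(330,290),(93,300)]])
print("vanilla",onplane(c,640/3.4+170,228/3.4+110,.106), "match",onplane(c,165,181,.015))
E
```

```text
knob tri [ 0.6771 -0.0378  0.1074] 0.0019522825376948921 plane [ 0.677  -0.0374  0.1105] [ 0.6758 -0.0382  0.1075]
knob tri [0.5371 0.0147 0.1092] 0.00170918953331858 plane [0.536  0.0151 0.1105] [0.5388 0.0176 0.1075]
knob tri [0.4283 0.0213 0.1113] 0.0007847905430994514 plane [0.4279 0.0212 0.1105] [0.4296 0.0277 0.1075]
knob tri [ 0.4498 -0.0807  0.1082] 0.001079890059087268 plane [ 0.4503 -0.0802  0.1105] [ 0.4495 -0.0797  0.1075]
lid [array([0.4927, 0.3072]), array([0.5142, 0.1681]), array([0.3779, 0.1472]), array([0.3566, 0.2856]), array([0.4463, 0.163 ])] ctr [0.4354 0.227 ] [np.float64(0.1407788306672086), np.float64(0.13785759314718737), np.float64(0.1400422367759459), np.float64(0.137831723885296)]
front dir [ 0.1521 -0.9884]
side dir [-0.9881 -0.154 ]
pad side [0.4442 0.1643 0.059 ]
tray [array([0.6863, 0.2828]), array([0.688 , 0.1153]), array([0.5494, 0.1146]), array([0.5467, 0.2803])]
vanilla [ 0.5688 -0.081   0.106 ] match [0.5891 0.3561 0.015 ]
```

```bash
cat > go.py <<'E'
import sys
from h import *
# go.py: chain of x,y,z[,yawdeg of tool y] -> rows in tool axes at start of each leg (start from the measured pose)
s=ctrl.get_state(); p=np.array(s["eef_pos"]); r=R.from_quat(s["tcp_rot"])
for a in sys.argv[1:]:
    w=[float(k) for k in a.split(",")]
    z=r.as_matrix()[:,2]; y=r.as_matrix()[:,1]; yaw=np.degrees(np.arctan2(y[1],y[0]))
    d=((w[3]-yaw+90)%180-90) if len(w)>3 else 0
    goal=R.from_euler("z",d,degrees=True)*r
    # straighten to vertical
    zg=goal.as_matrix()[:,2]; goal=R.from_rotvec(np.cross(zg,[0,0,-1]))*goal
    t=r.inv().apply(np.array(w[:3])-p); v=(r.inv()*goal).as_rotvec()
    print(a,"->",np.round(t,4),np.round(v,3),"rows",max(np.linalg.norm(t)/.0625,np.linalg.norm(v)/.188).round(1)," yaw now",yaw.round(1))
    p=np.array(w[:3]); r=goal
E
python3 go.py .45,-.3,.25,-40 .4455,.1636,.15,9 .4455,.1636,.065,9
```

```text
.45,-.3,.25,-40 -> [ 0.3705 -0.2808 -0.0191] [-0.001 -0.001 -0.645] rows 7.4  yaw now -77.0
.4455,.1636,.15,9 -> [ 0.3522 -0.3014  0.1   ] [-0.    -0.    -0.855] rows 7.6  yaw now -40.0
.4455,.1636,.065,9 -> [ 0.    -0.     0.085] [ 0.  0. -0.] rows 1.4  yaw now 9.0
```

```bash
python3 inch.py '[[0.18,-0.14,-0.02,0,0,-0.32,0],[0.18,-0.14,-0.02,0,0,-0.32,0],[0.18,-0.14,-0.02,0,0,-0.32,0],[0.18,-0.14,-0.02,0,0,-0.32,0],[0.37,-0.281,-0.02,0,0,-0.645,0],[0.37,-0.281,-0.02,0,0,-0.645,0],[0.37,-0.281,-0.02,0,0,-0.645,0],[0.37,-0.281,-0.02,0,0,-0.645,0],[0.37,-0.281,-0.02,0,0,-0.645,0]]'
python3 inch.py '[[0.352,-0.301,0.1,0,0,-0.855,0],[0.352,-0.301,0.1,0,0,-0.855,0],[0.352,-0.301,0.1,0,0,-0.855,0],[0.352,-0.301,0.1,0,0,-0.855,0],[0.352,-0.301,0.1,0,0,-0.855,0],[0.352,-0.301,0.1,0,0,-0.855,0],[0.352,-0.301,0.1,0,0,-0.855,0],[0.352,-0.301,0.1,0,0,-0.855,0],[0.352,-0.301,0.1,0,0,-0.855,0],[0.352,-0.301,0.1,0,0,-0.855,0]]'
python3 go.py .4455,.1636,.065,9
```

```text
time: 1.32
eef_pos: [0.4509, -0.2976, 0.2512]
tcp_rot: [0.905, 0.425, 0.0, -0.0]
contact_force: [-0.4, 0.3, -0.7]
opening: 0.0
finger_force: 0.0
time: 2.58
eef_pos: [0.4454, 0.1619, 0.1514]
tcp_rot: [0.65, 0.76, -0.0, 0.0]
contact_force: [0.6, -0.7, -0.3]
opening: -0.001
finger_force: 0.0
.4455,.1636,.065,9 -> [0.0017 0.0004 0.0864] [-0.     0.001 -0.001] rows 1.4  yaw now 9.0
```

```bash
python3 inch.py '[[0.002,0,0.06,0,0,0,0],[0.002,0,0.087,0,0,0,0],[0.002,0,0.09,0,0,0,0],[0.002,0,0.094,0,0,0,0],[0.002,0,0.098,0,0,0,0],[0.002,0,0.1,0,0,0,0],[0.002,0,0.1,0,0,0,0]]'
python3 - <<'E'
from h import *
print(np.round(tool([.153*.1,-.1*.988,0]),4))
E
```

```text
time: 3.45
eef_pos: [0.4463, 0.1648, 0.0525]
tcp_rot: [0.649, 0.76, 0.001, 0.001]
contact_force: [1.7, -2.2, 2.8]
opening: 0.002
finger_force: 1.8
[-0.1    -0.0004  0.0001]
```

```bash
python3 inch.py '[[0,0,0.002,0,0,0,0],[0,0,0.002,0,0,0,0]]'; python3 inch.py '[[0,0,-0.02,0,0,0,0],[-0.06,0,-0.04,0,0,0,0.3],[-0.12,0,-0.1,0,0,0,0.3],[-0.16,0,-0.14,0,0,0,0.3],[-0.16,0,-0.14,0,0,0,0.3]]'
python3 inch.py '[[0,0,0,0,0,0,0.3],[0,0,0,0,0,0,0.3],[0,0,0,0,0,0,0.3],[0,0,0,0,0,0,0.3],[0,0,0,0,0,0,0.3],[0,0,0,0,0,0,0.3],[0,0,0,0,0,0,0.3],[0,0,0,0,0,0,0.3],[0,0,0,0,0,0,0.3],[0,0,0,0,0,0,0.3]]'
python3 -c "
from h import *
grab('top','t1.png')"
```

```text
time: 3.7
eef_pos: [0.4464, 0.1646, 0.0515]
tcp_rot: [0.649, 0.761, 0.001, 0.001]
contact_force: [-1.2, -5.0, 10.5]
opening: 0.002
finger_force: 5.6
time: 4.32
eef_pos: [0.4714, 0.0052, 0.1924]
tcp_rot: [0.651, 0.759, 0.002, 0.002]
contact_force: [0.2, -0.3, -0.7]
opening: 0.297
finger_force: 0.0
time: 5.58
eef_pos: [0.4698, 0.0068, 0.1894]
tcp_rot: [0.65, 0.76, 0.0, 0.0]
contact_force: [0.8, -0.2, 0.4]
opening: 0.304
finger_force: 0.0
```

View pics/t1.png

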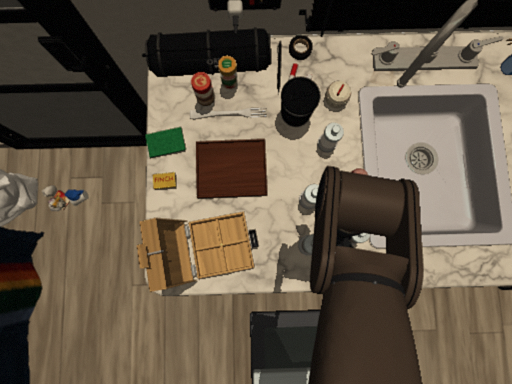

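The lid stands open at (165,252). The cells show at (205,233), (238,226), (210,264) and (243,257), and the latch is at (254,238). I'll fix the box centre and plan the first cap, C.

```bash
python3 - <<'E'
from h import *
c,im=grab("top")
for u,v,z in [(223,246,.024),(205,233,.024),(238,226,.024),(210,264,.024),(243,257,.024)]: print(onplane(c,u,v,z).round(4))
cv2.imwrite("pics/box.png",cv2.resize(im[205:285,185:265,::-1],None,fx=7,fy=7,interpolation=3))
E
python3 go.py .4282,.0213,.16,9 .4282,.0213,.096,9 .4282,.0213,.17,9 .4623,.2614,.17,9 .4623,.2614,.04,9
```

```text
[0.4315 0.2193 0.024 ]
[0.4624 0.2605 0.024 ]
[0.4765 0.1839 0.024 ]
[0.3916 0.2495 0.024 ]
[0.4053 0.1739 0.024 ]
.4282,.0213,.16,9 -> [ 0.0208 -0.0388  0.0293] [ 0. -0. -0.] rows 0.8  yaw now 9.0
.4282,.0213,.096,9 -> [-0.    -0.     0.064] [ 0. -0.  0.] rows 1.0  yaw now 9.0
.4282,.0213,.17,9 -> [ 0.     0.    -0.074] [0. 0. 0.] rows 1.2  yaw now 9.0
.4623,.2614,.17,9 -> [0.2318 0.0712 0.    ] [0. 0. 0.] rows 3.9  yaw now 9.0
.4623,.2614,.04,9 -> [0.   0.   0.13] [0. 0. 0.] rows 2.1  yaw now 9.0
```

View pics/box.png

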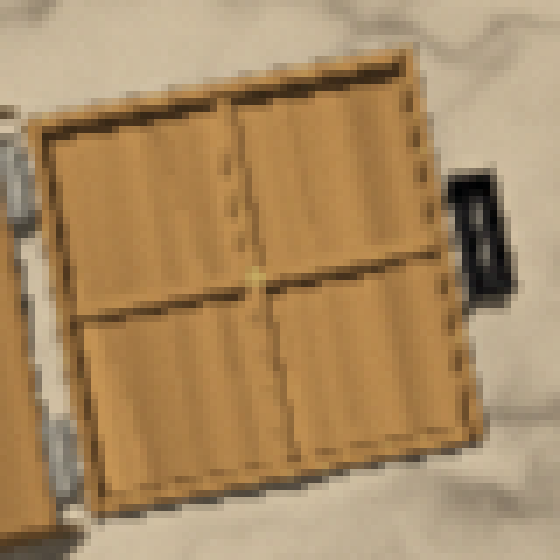

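The crop shows the box's outer corners at (30,122), (412,48), (483,440) and (98,515), and the divider cross at about (254,279). I'll compute the centre and move to cap C.

```bash
python3 - <<'E'
from h import *
c,im=grab("top")
q=[onplane(c,u/7-.43+185,v/7-.43+205,.024)[:2] for u,v in [(30,122),(412,48),(483,440),(98,515),(254,279)]]
print(np.round(q,4),np.mean(q[:4],0),(q[1]+q[2]-q[0]-q[3])/2)
E
python3 inch.py '[[0.021,-0.039,0.03,0,0,0,0.35],[0.021,-0.039,0.03,0,0,0,0.35],[0.021,-0.039,0.07,0,0,0,0.35],[0.021,-0.039,0.093,0,0,0,0.35],[0.021,-0.039,0.093,0,0,0,0.35]]' 25
python3 go.py .4282,.0213,.096,9
```

```text
[[0.4889 0.2977]
 [0.5102 0.1706]
 [0.3811 0.1503]
 [0.3608 0.2756]
 [0.4352 0.2242]] [0.43524696 0.22355825] [ 0.02081976 -0.12626437]
time: 6.35
eef_pos: [0.4279, 0.0214, 0.0958]
tcp_rot: [0.65, 0.76, -0.0, -0.001]
contact_force: [-0.0, 0.1, -0.5]
opening: 0.35
finger_force: 0.0
.4282,.0213,.096,9 -> [-0.0001  0.0003 -0.0002] [-0.002 -0.001 -0.   ] rows 0.0  yaw now 9.0
```

```bash
python3 inch.py '[[0,0,0,0,0,0,0],[0,0,0,0,0,0,0],[0,0,0,0,0,0,0],[0,0,0,0,0,0,0],[0,0,-0.03,0,0,0,0],[0,0,-0.074,0,0,0,0],[0,0,-0.074,0,0,0,0]]' 25
python3 go.py .3995,.2505,.17,9 .3995,.2505,.07,9
```

```text
time: 7.22
eef_pos: [0.4303, 0.0211, 0.1741]
tcp_rot: [0.649, 0.76, 0.002, 0.003]
contact_force: [-0.5, 0.3, -0.1]
opening: 0.174
finger_force: 24.5
.3995,.2505,.17,9 -> [0.2314 0.0054 0.0036] [0.007 0.003 0.   ] rows 3.7  yaw now 9.0
.3995,.2505,.07,9 -> [ 0.  -0.   0.1] [ 0.  0. -0.] rows 1.6  yaw now 9.0
```

```bash
python3 inch.py '[[0.06,0.001,0,0,0,0,0],[0.12,0.003,0,0,0,0,0],[0.18,0.004,0,0,0,0,0],[0.231,0.005,0,0,0,0,0],[0.231,0.005,0.05,0,0,0,0],[0.231,0.005,0.1,0,0,0,0],[0.231,0.005,0.1,0,0,0,0],[0.231,0.005,0.1,0,0,0,0]]'
python3 go.py .3995,.2505,.025,9
```

```text
time: 8.22
eef_pos: [0.3974, 0.2505, 0.0712]
tcp_rot: [0.65, 0.76, 0.0, 0.0]
contact_force: [-0.3, 0.1, -1.4]
opening: 0.176
finger_force: 24.6
.3995,.2505,.025,9 -> [-0.0003  0.0021  0.0462] [ 0.001 -0.    -0.   ] rows 0.7  yaw now 9.0
```

```bash
python3 inch.py '[[0,0.002,0.03,0,0,0,0],[0,0.002,0.042,0,0,0,0],[0,0.002,0.045,0,0,0,0],[0,0.002,0.045,0,0,0,0]]'
python3 inch.py '[[0,0,0,0,0,0,0.35],[0,0,0,0,0,0,0.35],[0,0,0,0,0,0,0.35],[0,0,-0.06,0,0,0,0.35],[0,0,-0.12,0,0,0,0.35],[0,0,-0.155,0,0,0,0.35],[0,0,-0.155,0,0,0,0.35]]'
python3 - <<'E'
from m import *
c,im=grab("top")
m=capmask(im);m[:, :150]=0
n,l,st,ce=cv2.connectedComponentsWithStats(m)
for i in range(1,n):
    if 60<st[i,4]<900: print(ce[i].round(1),st[i],onplane(c,*ce[i],.098).round(4))
cv2.imwrite("pics/t2.png",cv2.resize(im[110:290,150:400,::-1],None,fx=3,fy=3))
E
python3 go.py .45,-.0804,.17,9 .45,-.0804,.096,9  .462,.2605,.17,9
```

```text
time: 8.72
eef_pos: [0.3997, 0.251, 0.0265]
tcp_rot: [0.649, 0.76, 0.001, 0.001]
contact_force: [0.2, 0.6, -0.6]
opening: 0.177
finger_force: 24.6
time: 9.6
eef_pos: [0.4009, 0.2516, 0.1843]
tcp_rot: [0.649, 0.76, 0.004, 0.002]
contact_force: [0.8, -0.4, -0.5]
opening: 0.352
finger_force: 0.0
.45,-.0804,.17,9 -> [-0.3353 -0.0019  0.0115] [ 0.003 -0.001 -0.   ] rows 5.4  yaw now 9.0
.45,-.0804,.096,9 -> [-0.    -0.     0.074] [ 0. -0.  0.] rows 1.2  yaw now 9.0
.462,.2605,.17,9 -> [ 0.3348  0.0652 -0.074 ] [-0.  0.  0.] rows 5.6  yaw now 9.0
```

View pics/t2.png

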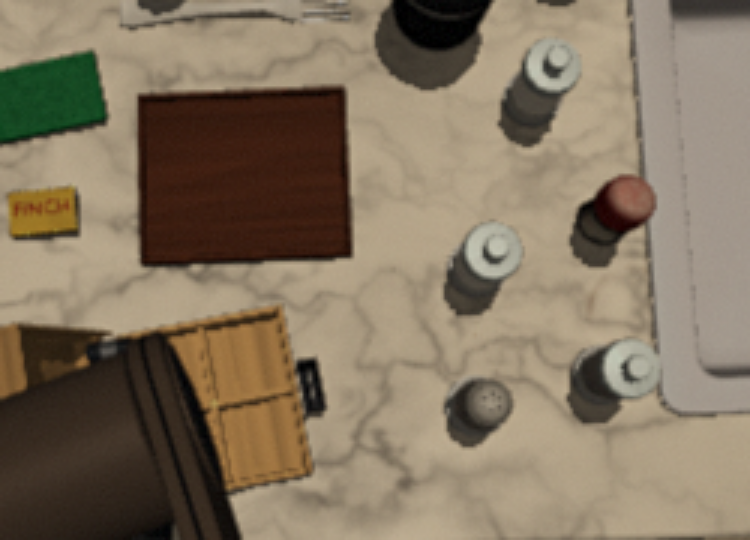

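Shaker C is bare at (485,400) in the crop. The knobs at (558,60), (494,247) and (638,368) and the tray are unmoved. Next is cap D, bound for cell3.

```bash
python3 inch.py '[[-0.06,0,0,0,0,0,0.35],[-0.12,0,0,0,0,0,0.35],[-0.18,0,0,0,0,0,0.35],[-0.24,-0.001,0,0,0,0,0.35],[-0.3,-0.002,0,0,0,0,0.35],[-0.335,-0.002,0.01,0,0,0,0.35],[-0.335,-0.002,0.01,0,0,0,0.35],[-0.335,-0.002,0.01,0,0,0,0.35]]'
python3 go.py .45,-.0804,.096,9
```

```text
time: 10.65
eef_pos: [0.4482, -0.0797, 0.1687]
tcp_rot: [0.65, 0.76, -0.0, -0.002]
contact_force: [-0.5, 0.7, 0.8]
opening: 0.352
finger_force: 0.0
.45,-.0804,.096,9 -> [-0.0012  0.0019  0.0727] [-0.003 -0.002 -0.   ] rows 1.2  yaw now 9.0
```

```bash
python3 inch.py '[[-0.001,0.002,0.04,0,0,0,0.35],[-0.001,0.002,0.073,0,0,0,0.35],[-0.001,0.002,0.073,0,0,0,0.35],[-0.001,0.002,0.073,0,0,0,0],[-0.001,0.002,0.073,0,0,0,0],[-0.001,0.002,0.073,0,0,0,0],[-0.001,0.002,0.073,0,0,0,0],[-0.001,0.002,0.03,0,0,0,0],[-0.001,0.002,-0.01,0,0,0,0],[-0.001,0.002,-0.01,0,0,0,0]]' 25
python3 go.py .462,.2605,.18,9 .462,.2605,.07,9
```

```text
time: 11.9
eef_pos: [0.4537, -0.0822, 0.1845]
tcp_rot: [0.65, 0.76, 0.001, 0.004]
contact_force: [-0.7, 0.5, -0.2]
opening: 0.175
finger_force: 24.5
.462,.2605,.18,9 -> [0.3372 0.0617 0.0034] [ 0.007  0.004 -0.   ] rows 5.5  yaw now 9.0
.462,.2605,.07,9 -> [ 0.   -0.    0.11] [ 0.  0. -0.] rows 1.8  yaw now 9.0
```

```bash
python3 inch.py '[[0.06,0.011,0,0,0,0,0],[0.12,0.023,0,0,0,0,0],[0.18,0.034,0,0,0,0,0],[0.24,0.045,0,0,0,0,0],[0.3,0.057,0,0,0,0,0],[0.335,0.064,0,0,0,0,0],[0.335,0.064,0.06,0,0,0,0],[0.335,0.064,0.11,0,0,0,0],[0.335,0.064,0.11,0,0,0,0],[0.335,0.064,0.11,0,0,0,0]]'
python3 go.py .462,.2605,.025,9
```

```text
time: 13.15
eef_pos: [0.463, 0.2599, 0.0715]
tcp_rot: [0.65, 0.76, 0.001, 0.0]
contact_force: [0.3, -1.2, 0.3]
opening: 0.18
finger_force: 24.5
.462,.2605,.025,9 -> [ 0.0008 -0.0009  0.0465] [ 0.001 -0.    -0.   ] rows 0.7  yaw now 9.0
```

Placing it, then over to cap B (0.5365, 0.015).

```bash
python3 inch.py '[[0.001,0,0.03,0,0,0,0],[0.001,0,0.042,0,0,0,0],[0.001,0,0.045,0,0,0,0],[0.001,0,0.045,0,0,0,0]]'
python3 inch.py '[[0,0,0,0,0,0,0.35],[0,0,0,0,0,0,0.35],[0,0,0,0,0,0,0.35],[0,0,-0.06,0,0,0,0.35],[0,0,-0.12,0,0,0,0.35],[0,0,-0.155,0,0,0,0.35],[0,0,-0.155,0,0,0,0.35],[0,0,-0.155,0,0,0,0.35]]'
python3 go.py .5365,.015,.17,9 .5365,.015,.096,9
```

```text
time: 13.65
eef_pos: [0.4629, 0.261, 0.0265]
tcp_rot: [0.65, 0.76, 0.001, 0.001]
contact_force: [0.4, -0.2, -0.6]
opening: 0.175
finger_force: 24.6
time: 14.65
eef_pos: [0.4613, 0.2605, 0.1793]
tcp_rot: [0.649, 0.76, -0.001, -0.0]
contact_force: [0.4, 0.0, 0.2]
opening: 0.35
finger_force: 0.0
.5365,.015,.17,9 -> [-0.2542  0.0359  0.0093] [-0.002  0.    -0.   ] rows 4.1  yaw now 9.0
.5365,.015,.096,9 -> [0.    0.    0.074] [-0.  0.  0.] rows 1.2  yaw now 9.0
```

```bash
python3 inch.py '[[-0.06,0.009,0.01,0,0,0,0.35],[-0.12,0.018,0.01,0,0,0,0.35],[-0.18,0.027,0.01,0,0,0,0.35],[-0.24,0.036,0.01,0,0,0,0.35],[-0.254,0.036,0.01,0,0,0,0.35],[-0.254,0.036,0.01,0,0,0,0.35],[-0.254,0.036,0.01,0,0,0,0.35]]'
python3 go.py .5365,.015,.096,9
python3 - <<'E'
from h import *
grab("side","s3.png")
E
```

```text
time: 15.52
eef_pos: [0.5363, 0.0168, 0.1693]
tcp_rot: [0.649, 0.761, -0.0, -0.001]
contact_force: [-0.1, 0.2, 0.5]
opening: 0.351
finger_force: 0.0
.5365,.015,.096,9 -> [-0.0019  0.      0.0733] [-0.002 -0.001  0.001] rows 1.2  yaw now 9.1
```

View pics/s3.png

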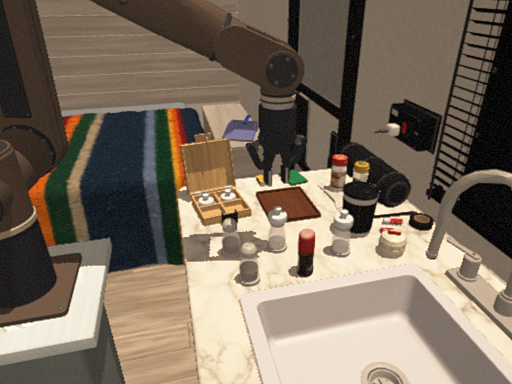

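The two caps sit in the back cells at (206,200) and (229,195). The gripper is over shaker B at (277,215), and all the shakers are where they were. Gripping cap B for cell1.

```bash
python3 inch.py '[[-0.001,0,0.04,0,0,0,0.35],[-0.001,0,0.073,0,0,0,0.35],[-0.001,0,0.073,0,0,0,0.35],[-0.001,0,0.073,0,0,0,0],[-0.001,0,0.073,0,0,0,0],[-0.001,0,0.073,0,0,0,0],[-0.001,0,0.073,0,0,0,0],[-0.001,0,0.03,0,0,0,0],[-0.001,0,-0.01,0,0,0,0],[-0.001,0,-0.01,0,0,0,0]]' 25
python3 inch.py '[[0,0,0,0,0,0,0]]'
python3 go.py .4715,.198,.18,9 .4715,.198,.07,9
```

```text
time: 16.82
eef_pos: [0.54, 0.014, 0.1849]
tcp_rot: [0.65, 0.76, 0.002, 0.004]
contact_force: [-0.0, -0.4, -1.1]
opening: 0.173
finger_force: 24.1
time: 16.95
eef_pos: [0.5369, 0.0145, 0.1797]
tcp_rot: [0.65, 0.76, -0.0, -0.0]
contact_force: [-0.5, -0.0, -0.9]
opening: 0.18
finger_force: 24.1
.4715,.198,.18,9 -> [ 0.1915 -0.0359 -0.0002] [-0.001 -0.    -0.   ] rows 3.1  yaw now 9.0
.4715,.198,.07,9 -> [-0.    0.    0.11] [-0. -0. -0.] rows 1.8  yaw now 9.0
```

```bash
python3 inch.py '[[0.06,-0.011,0,0,0,0,0],[0.12,-0.022,0,0,0,0,0],[0.18,-0.033,0,0,0,0,0],[0.191,-0.036,0,0,0,0,0],[0.191,-0.036,0.06,0,0,0,0],[0.191,-0.036,0.11,0,0,0,0],[0.191,-0.036,0.11,0,0,0,0],[0.191,-0.036,0.11,0,0,0,0]]'
python3 inch.py '[[0,0,0.03,0,0,0,0],[0,0,0.042,0,0,0,0],[0,0,0.045,0,0,0,0],[0,0,0.045,0,0,0,0]]'
python3 inch.py '[[0,0,0,0,0,0,0.35],[0,0,0,0,0,0,0.35],[0,0,0,0,0,0,0.35],[0,0,-0.06,0,0,0,0.35],[0,0,-0.12,0,0,0,0.35],[0,0,-0.155,0,0,0,0.35],[0,0,-0.155,0,0,0,0.35],[0,0,-0.155,0,0,0,0.35]]'
python3 go.py .677,-.0376,.17,9 .677,-.0376,.096,9
```

```text
time: 17.95
eef_pos: [0.473, 0.1971, 0.0714]
tcp_rot: [0.65, 0.76, 0.0, 0.0]
contact_force: [1.2, 0.7, 0.1]
opening: 0.176
finger_force: 24.1
time: 18.45
eef_pos: [0.4735, 0.1977, 0.0269]
tcp_rot: [0.649, 0.76, 0.001, 0.001]
contact_force: [0.2, 0.2, 0.9]
opening: 0.177
finger_force: 24.4
time: 19.45
eef_pos: [0.4712, 0.1974, 0.1792]
tcp_rot: [0.649, 0.76, -0.001, -0.001]
contact_force: [0.9, 0.7, -0.3]
opening: 0.351
finger_force: 0.0
.677,-.0376,.17,9 -> [-0.2643  0.1666  0.0089] [-0.002  0.    -0.   ] rows 5.0  yaw now 9.0
.677,-.0376,.096,9 -> [0.    0.    0.074] [-0.  0.  0.] rows 1.2  yaw now 9.0
```

```bash
cat > chk.py <<'E'
from h import *
# how far the patch round each pixel of a reference picture has moved in the present one
def chk(ref,n,pts,h=11):
    a=cv2.imread("pics/"+ref)[:,:,::-1]; c,im=grab(n)
    for u,v in pts:
        r=cv2.matchTemplate(np.ascontiguousarray(im[v-50:v+50,u-50:u+50]),np.ascontiguousarray(a[v-h:v+h,u-h:u+h]),cv2.TM_CCOEFF_NORMED)
        _,s,_,l=cv2.minMaxLoc(r); print((u,v),"shift",l[0]+h-50,l[1]+h-50,round(s,2))
E
python3 -c "
from chk import *
chk('top0.png','top',[(334,130)])"
python3 inch.py '[[-0.05,0.032,0.01,0,0,0,0.35],[-0.1,0.064,0.01,0,0,0,0.35],[-0.15,0.096,0.01,0,0,0,0.35],[-0.2,0.128,0.01,0,0,0,0.35],[-0.25,0.16,0.01,0,0,0,0.35],[-0.264,0.167,0.01,0,0,0,0.35],[-0.264,0.167,0.01,0,0,0,0.35],[-0.264,0.167,0.01,0,0,0,0.35]]'
python3 go.py .677,-.0376,.096,9
```

```text
(334, 130) shift 0 0 1.0
time: 20.5
eef_pos: [0.6769, -0.0356, 0.1691]
tcp_rot: [0.649, 0.761, -0.0, -0.001]
contact_force: [-0.4, 1.0, 0.4]
opening: 0.349
finger_force: 0.0
.677,-.0376,.096,9 -> [-0.0021 -0.      0.0731] [-0.002 -0.001  0.001] rows 1.2  yaw now 9.1
```

```bash
python3 inch.py '[[-0.001,0,0.04,0,0,0,0.35],[-0.001,0,0.073,0,0,0,0.35],[-0.001,0,0.073,0,0,0,0.35],[-0.001,0,0.073,0,0,0,0],[-0.001,0,0.073,0,0,0,0],[-0.001,0,0.073,0,0,0,0],[-0.001,0,0.073,0,0,0,0],[-0.001,0,0.03,0,0,0,0],[-0.001,0,-0.01,0,0,0,0],[-0.001,0,-0.01,0,0,0,0]]' 25
python3 inch.py '[[0,0,0,0,0,0,0]]'
python3 go.py .409,.188,.18,9 .409,.188,.07,9
```

```text
time: 21.75
eef_pos: [0.6811, -0.0387, 0.1858]
tcp_rot: [0.65, 0.76, 0.002, 0.004]
contact_force: [0.5, 0.0, 0.4]
opening: 0.175
finger_force: 24.5
time: 21.88
eef_pos: [0.6779, -0.0381, 0.1795]
tcp_rot: [0.65, 0.76, -0.0, -0.001]
contact_force: [-0.6, 0.5, -1.8]
opening: 0.177
finger_force: 24.5
.409,.188,.18,9 -> [ 2.653e-01 -2.302e-01 -1.000e-04] [-0.001 -0.    -0.   ] rows 5.6  yaw now 9.0
.409,.188,.07,9 -> [-0.    0.    0.11] [-0. -0. -0.] rows 1.8  yaw now 9.0
```

```bash
python3 inch.py '[[0.045,-0.039,0,0,0,0,0],[0.09,-0.078,0,0,0,0,0],[0.135,-0.117,0,0,0,0,0],[0.18,-0.156,0,0,0,0,0],[0.225,-0.195,0,0,0,0,0],[0.265,-0.23,0,0,0,0,0],[0.265,-0.23,0.05,0,0,0,0],[0.265,-0.23,0.11,0,0,0,0],[0.265,-0.23,0.11,0,0,0,0],[0.265,-0.23,0.11,0,0,0,0]]'
python3 go.py .409,.188,.025,9
```

```text
time: 23.12
eef_pos: [0.4103, 0.1877, 0.0711]
tcp_rot: [0.65, 0.76, 0.0, 0.0]
contact_force: [1.0, -0.1, -0.2]
opening: 0.174
finger_force: 24.5
.409,.188,.025,9 -> [ 0.0005 -0.0013  0.0461] [ 0. -0. -0.] rows 0.7  yaw now 9.0
```

```bash
python3 inch.py '[[0,-0.001,0.03,0,0,0,0],[0,-0.001,0.042,0,0,0,0],[0,-0.001,0.045,0,0,0,0],[0,-0.001,0.045,0,0,0,0]]'
python3 inch.py '[[0,0,0,0,0,0,0.35],[0,0,0,0,0,0,0.35],[0,0,0,0,0,0,0.35],[0,0,-0.06,0,0,0,0.35],[0,0,-0.12,0,0,0,0.35],[0,0,-0.155,0,0,0,0.35],[-0.06,0.02,-0.155,0,0,0,0.35],[-0.12,0.04,-0.155,0,0,0,0.7],[-0.18,0.06,-0.155,0,0,0,0.9],[-0.18,0.06,-0.155,0,0,0,0.9]]'
python3 - <<'E'
from h import *
c,t=grab("top"); c,s=grab("side")
a=cv2.resize(t[120:285,140:380,::-1],(800,550),interpolation=3); b=cv2.resize(s[120:290,170:380,::-1],(741,600),interpolation=3)
cv2.imwrite("pics/t4.png",a); cv2.imwrite("pics/s4.png",b)
E
```

```text
time: 23.62
eef_pos: [0.4099, 0.1877, 0.0266]
tcp_rot: [0.65, 0.76, 0.001, 0.001]
contact_force: [0.6, -0.1, 0.2]
opening: 0.177
finger_force: 24.6
time: 24.88
eef_pos: [0.4977, 0.0157, 0.1806]
tcp_rot: [0.652, 0.759, 0.0, 0.001]
contact_force: [-0.7, 0.7, 0.3]
opening: 0.902
finger_force: 0.0
```

View pics/s4.png

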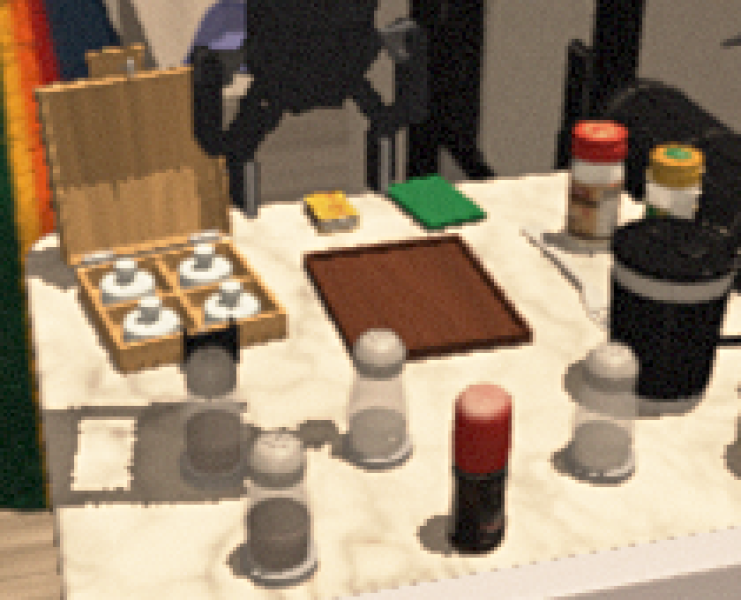

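All four caps stand knob up in the cells, at (128,280), (205,265), (152,320) and (231,300) in the crop. The bare shakers stand at (212,410), (280,500), (380,395) and (605,410). Next I'll close the lid by swinging it from behind with shut fingers.

```bash
python3 - <<'E'
from h import *
H=np.array([.4243,.2951,.026]);X=np.array([-.156,.988,0])
s=ctrl.get_state()
def W(xb,z): return (H+X*xb+[0,0,z]).round(4)
print("behind",W(.12,.224),W(.12,.114))
prev=np.array([.12,.114])
for th in [1.85,1.57,1.4,1.2,1.0,.8,.6,.4,.25,.12,.05]:
    a=.134-.018*min(th/1.57,1); 
    xb=-a*np.cos(th)+.033*np.sin(th)+.011*np.sin(min(th,1.57)); z=a*np.sin(th)+.033*np.cos(th)
    if th>1.57: xb=.0765+.011; z=.116
    print(th,"tool from behind-low: x %.3f z %.3f"%(xb-.12,-(z-.114)), "world",W(xb,z))
E
python3 go.py .498,.0157,.27,9 .4056,.4137,.25,9 .4056,.4137,.14,9
```

```text
behind [0.4056 0.4137 0.25  ] [0.4056 0.4137 0.14  ]
1.85 tool from behind-low: x -0.033 z -0.002 world [0.4106 0.3815 0.142 ]
1.57 tool from behind-low: x -0.076 z -0.002 world [0.4175 0.3385 0.142 ]
1.4 tool from behind-low: x -0.097 z -0.008 world [0.4207 0.3181 0.1478]
1.2 tool from behind-low: x -0.123 z -0.010 world [0.4247 0.2926 0.15  ]
1.0 tool from behind-low: x -0.149 z -0.007 world [0.4289 0.2663 0.1469]
0.8 tool from behind-low: x -0.175 z 0.001 world [0.4329 0.2404 0.1385]
0.6 tool from behind-low: x -0.200 z 0.015 world [0.4368 0.216  0.125 ]
0.4 tool from behind-low: x -0.222 z 0.033 world [0.4402 0.1943 0.1068]
0.25 tool from behind-low: x -0.236 z 0.050 world [0.4424 0.1803 0.0904]
0.12 tool from behind-low: x -0.246 z 0.065 world [0.444  0.1702 0.0746]
0.05 tool from behind-low: x -0.251 z 0.074 world [0.4447 0.1656 0.0656]
.498,.0157,.27,9 -> [-0.0031  0.0014 -0.09  ] [-0.001 -0.001 -0.002] rows 1.4  yaw now 8.9
.4056,.4137,.25,9 -> [ 0.4076 -0.029   0.02  ] [-0. -0. -0.] rows 6.5  yaw now 9.0
.4056,.4137,.14,9 -> [ 0.   -0.    0.11] [0. 0. 0.] rows 1.8  yaw now 9.0
```

```bash
python3 inch.py '[[0,0,-0.05,0,0,0,0],[0,0,-0.09,0,0,0,0],[0.06,-0.004,-0.09,0,0,0,0],[0.12,-0.008,-0.09,0,0,0,0],[0.18,-0.012,-0.08,0,0,0,0],[0.24,-0.016,-0.08,0,0,0,0],[0.3,-0.02,-0.08,0,0,0,0],[0.36,-0.024,-0.07,0,0,0,0],[0.405,-0.028,-0.07,0,0,0,0],[0.405,-0.028,-0.07,0,0,0,0]]'
python3 inch.py '[[0,0,0,0,0,0,0]]'
python3 go.py .4056,.4137,.14,9
```

```text
time: 26.22
eef_pos: [0.4019, 0.4179, 0.2497]
tcp_rot: [0.647, 0.763, -0.001, -0.0]
contact_force: [-0.6, -0.5, -0.5]
opening: 0.002
finger_force: 0.0
time: 26.35
eef_pos: [0.4039, 0.415, 0.25]
tcp_rot: [0.649, 0.761, -0.0, 0.0]
contact_force: [-0.2, 0.3, 0.7]
opening: 0.0
finger_force: 0.0
.4056,.4137,.14,9 -> [-0.0015  0.0016  0.11  ] [-0.001  0.001  0.002] rows 1.8  yaw now 9.1
```

```bash
python3 inch.py '[[-0.001,0.002,0.06,0,0,0,0],[-0.001,0.002,0.11,0,0,0,0],[-0.001,0.002,0.11,0,0,0,0],[-0.02,0.002,0.108,0,0,0,0],[-0.04,0.002,0.108,0,0,0,0],[-0.06,0.002,0.108,0,0,0,0],[-0.078,0.002,0.108,0,0,0,0]]'
python3 inch.py '[[-0.011,0,-0.003,0,0,0,0],[-0.021,0,-0.006,0,0,0,0],[-0.034,0,-0.008,0,0,0,0],[-0.047,0,-0.008,0,0,0,0],[-0.06,0,-0.007,0,0,0,0]]'
python3 go.py .4289,.2663,.1469,9
```

```text
time: 27.22
eef_pos: [0.4218, 0.3398, 0.1495]
tcp_rot: [0.65, 0.76, 0.005, -0.0]
contact_force: [-7.8, 5.0, 24.6]
opening: 0.003
finger_force: 2.2
time: 27.85
eef_pos: [0.4281, 0.2776, 0.1484]
tcp_rot: [0.65, 0.76, -0.001, -0.001]
contact_force: [-0.8, 2.4, 0.9]
opening: -0.001
finger_force: 1.0
.4289,.2663,.1469,9 -> [-0.0113 -0.001   0.0015] [-0.002  0.    -0.   ] rows 0.2  yaw now 9.0
```

```bash
python3 inch.py '[[-0.012,-0.001,0.002,0,0,0,0],[-0.025,-0.001,0.005,0,0,0,0],[-0.038,-0.001,0.01,0,0,0,0],[-0.051,-0.001,0.016,0,0,0,0],[-0.063,-0.001,0.024,0,0,0,0],[-0.075,-0.001,0.032,0,0,0,0],[-0.085,-0.001,0.042,0,0,0,0],[-0.092,-0.001,0.05,0,0,0,0],[-0.099,-0.001,0.059,0,0,0,0],[-0.099,-0.001,0.059,0,0,0,0]]'
python3 go.py .445,.1632,.06,9
```

```text
time: 29.1
eef_pos: [0.4429, 0.18, 0.0895]
tcp_rot: [0.65, 0.76, -0.001, -0.0]
contact_force: [-0.8, -0.5, 2.2]
opening: -0.001
finger_force: 0.7
.445,.1632,.06,9 -> [-0.0169 -0.0005  0.0295] [-0.002  0.001 -0.   ] rows 0.5  yaw now 9.0
```

```bash
python3 - <<'E'
from h import *
c,s=grab("side")
cv2.imwrite("pics/s5.png",cv2.resize(s[120:270,170:340,::-1],(680,600),interpolation=3))
E
```

```text
(no output)
```

View pics/s5.png

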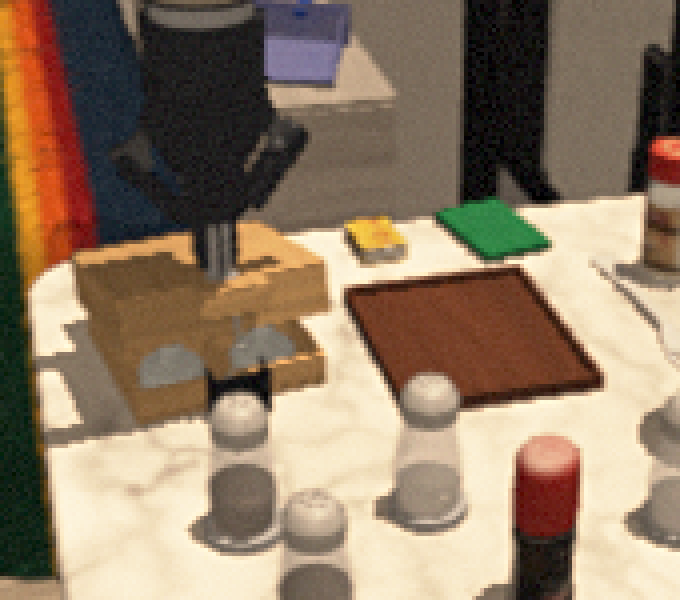

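The lid is nearly down with the fingertips on its top near the pad, at (225,275) in the crop. Now I'll bring it down and press until it latches.

```bash
python3 inch.py '[[-0.006,-0.001,0.008,0,0,0,0],[-0.011,-0.001,0.016,0,0,0,0],[-0.015,-0.001,0.024,0,0,0,0],[-0.017,-0.001,0.03,0,0,0,0],[-0.017,-0.001,0.034,0,0,0,0],[-0.017,-0.001,0.037,0,0,0,0],[-0.017,-0.001,0.037,0,0,0,0]]'; python3 inch.py '[[0,0,0,0,0,0,0]]'
```

```text
time: 30.02
eef_pos: [0.445, 0.1632, 0.0536]
tcp_rot: [0.649, 0.761, -0.001, 0.0]
contact_force: [-1.5, -3.8, 5.0]
opening: -0.005
finger_force: 2.6
time: 30.15
eef_pos: [0.4451, 0.1633, 0.0537]
tcp_rot: [0.649, 0.761, -0.001, 0.0]
contact_force: [-1.0, -4.6, 5.6]
opening: 0.002
finger_force: 2.6
```

```bash
python3 inch.py '[[0,0,0.0015,0,0,0,0],[0,0,0.0015,0,0,0,0]]'; python3 inch.py '[[0,0,-0.01,0,0,0,0],[0,0,-0.03,0,0,0,0],[0,0,-0.07,0,0,0,0],[-0.06,0,-0.11,0,0,0,0.6],[-0.12,0.02,-0.12,0,0,0,0.9],[-0.18,0.02,-0.12,0,0,0,0.9],[-0.18,0.02,-0.12,0,0,0,0.9],[-0.18,0.02,-0.12,0,0,0,0.9],[-0.18,0.02,-0.12,0,0,0,0.9]]'
python3 - <<'E'
from h import *
c,s=grab("side"); c2,t=grab("top")
cv2.imwrite("pics/s6.png",cv2.hconcat([cv2.resize(s[130:290,175:375,::-1],(400,320),interpolation=3),cv2.resize(t[120:280,150:350,::-1],(400,320),interpolation=3)]))
E
```

```text
time: 30.4
eef_pos: [0.4452, 0.1632, 0.0529]
tcp_rot: [0.649, 0.761, -0.001, 0.0]
contact_force: [-3.0, -4.4, 9.1]
opening: 0.0
finger_force: 4.9
time: 31.52
eef_pos: [0.4921, -0.0092, 0.1712]
tcp_rot: [0.649, 0.761, -0.0, -0.001]
contact_force: [0.4, 0.3, -0.2]
opening: 0.899
finger_force: 0.0
```

View pics/s6.png

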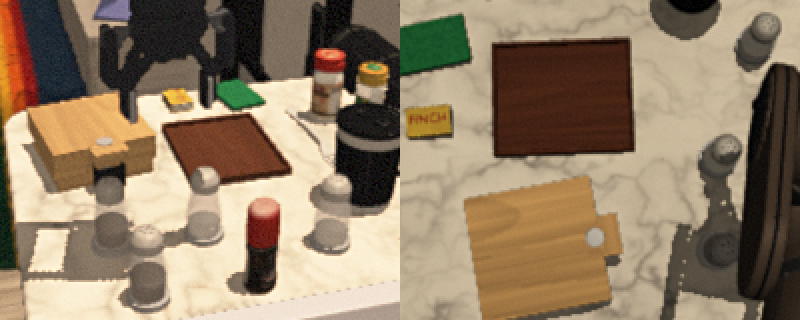

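The lid is shut in both views, at (90,140) in the left half and (540,250) in the right. All four shakers stand. Before grasping I'll check numerically that none has been knocked aside.

```bash
cat > sh.py <<'E'
from chk import *
chk('side0.png','side',[(341,246),(277,241),(231,246),(250,274),(305,258)],8)
E
python3 sh.py
python3 go.py .5365,.015,.17,9 .5365,.015,.033,9
```

```text
(341, 246) shift 0 0 0.99
(277, 241) shift 0 0 0.99
(231, 246) shift 20 26 0.82
(250, 274) shift 0 0 0.98
(305, 258) shift 0 0 0.99
.5365,.015,.17,9 -> [0.0171 0.0474 0.0015] [-0.    -0.     0.002] rows 0.8  yaw now 9.1
.5365,.015,.033,9 -> [-0.     0.     0.137] [-0. -0. -0.] rows 2.2  yaw now 9.0
```

```bash
python3 -c "
from h import *
print(ctrl.get_state()['qpos'].round(3))"
python3 go.py .5365,.015,.17,90 .5365,.015,.034,90 .5365,.015,.1,90 .65,.24,.1,90
```

```text
[-0.226 -0.062  2.071  0.     1.133 -0.385]
.5365,.015,.17,90 -> [0.0171 0.0474 0.0015] [ 0.000e+00 -1.000e-03 -1.412e+00] rows 7.5  yaw now 9.1
.5365,.015,.034,90 -> [-0.     0.     0.136] [-0. -0. -0.] rows 2.2  yaw now 90.0
.5365,.015,.1,90 -> [ 0.     0.    -0.066] [0. 0. 0.] rows 1.1  yaw now 90.0
.65,.24,.1,90 -> [-0.1135  0.225   0.    ] [0. 0. 0.] rows 4.0  yaw now 90.0
```

```bash
python3 inch.py '[[0.017,0.047,0,0,0,-0.18,1],[0.017,0.047,0,0,0,-0.36,1],[0.017,0.047,0,0,0,-0.54,1],[0.017,0.047,0,0,0,-0.72,1],[0.017,0.047,0,0,0,-0.9,1],[0.017,0.047,0,0,0,-1.08,1],[0.017,0.047,0,0,0,-1.26,1],[0.017,0.047,0,0,0,-1.412,1],[0.017,0.047,0,0,0,-1.412,1],[0.017,0.047,0,0,0,-1.412,1]]'
python3 go.py .5365,.015,.034,90; python3 sh.py
```

```text
time: 32.92
eef_pos: [0.5365, 0.0139, 0.1718]
tcp_rot: [0.002, 1.0, 0.0, -0.0]
contact_force: [0.3, -0.3, 0.2]
opening: 1.001
finger_force: 0.0
.5365,.015,.034,90 -> [-0.      0.0011  0.1378] [ 0.    -0.    -0.003] rows 2.2  yaw now 89.8
(341, 246) shift 0 0 0.99
(277, 241) shift 0 0 0.99
(231, 246) shift 20 26 0.78
(250, 274) shift 0 0 0.98
(305, 258) shift 0 0 0.99
```

```bash
python3 inch.py '[[0,0.001,0.06,0,0,0,1],[0,0.001,0.11,0,0,0,1],[0,0.001,0.138,0,0,0,1],[0,0.001,0.138,0,0,0,1],[0,0.001,0.138,0,0,0,0],[0,0.001,0.138,0,0,0,0],[0,0.001,0.138,0,0,0,0],[0,0.001,0.138,0,0,0,0],[0,0.001,0.138,0,0,0,0]]' 40; python3 inch.py '[[0,0,-0.03,0,0,0,0],[0,0,-0.06,0,0,0,0],[0,0,-0.06,0,0,0,0],[0,0,-0.06,0,0,0,0]]'
python3 go.py .65,.24,.094,90 .65,.24,.04,90
```

```text
time: 34.1
eef_pos: [0.538, 0.0145, 0.0361]
tcp_rot: [0.001, 1.0, 0.0, 0.002]
contact_force: [-1.6, 1.0, 5.7]
opening: 0.44
finger_force: 39.7
time: 34.6
eef_pos: [0.5356, 0.0145, 0.0927]
tcp_rot: [0.001, 1.0, 0.0, -0.001]
contact_force: [0.4, -0.3, -2.9]
opening: 0.44
finger_force: 40.7
.65,.24,.094,90 -> [-0.114   0.2257 -0.0014] [ 0.    -0.002 -0.002] rows 4.0  yaw now 89.9
.65,.24,.04,90 -> [-0.    -0.     0.054] [ 0. -0.  0.] rows 0.9  yaw now 90.0
```

```bash
python3 inch.py '[[-0.028,0.055,0,0,0,0,0],[-0.056,0.11,0,0,0,0,0],[-0.084,0.165,0,0,0,0,0],[-0.114,0.225,0,0,0,0,0],[-0.114,0.225,0,0,0,0,0],[-0.114,0.225,0.03,0,0,0,0],[-0.114,0.225,0.045,0,0,0,0],[-0.114,0.225,0.045,0,0,0,0],[-0.114,0.225,0.051,0,0,0,0],[-0.114,0.225,0.051,0,0,0,0]]'; python3 inch.py '[[0,0,0.002,0,0,0,0],[0,0,0.002,0,0,0,0]]'
python3 go.py .65,.24,.04,90
```

```text
time: 35.85
eef_pos: [0.6513, 0.2389, 0.0434]
tcp_rot: [0.001, 1.0, 0.0, 0.0]
contact_force: [0.4, -0.0, -2.9]
opening: 0.438
finger_force: 40.9
time: 36.1
eef_pos: [0.6513, 0.2392, 0.0414]
tcp_rot: [0.001, 1.0, 0.0, 0.0]
contact_force: [-0.3, 0.2, -2.1]
opening: 0.44
finger_force: 40.9
.65,.24,.04,90 -> [0.0013 0.0008 0.0014] [ 0.     0.001 -0.002] rows 0.0  yaw now 89.9
```

```bash
python3 inch.py '[[0,0,0.0015,0,0,0,0],[0,0,0.0015,0,0,0,0],[0,0,0.0015,0,0,0,0.66],[0,0,0.0015,0,0,0,0.66],[0,0,0.0015,0,0,0,0.66],[0,0,-0.05,0,0,0,0.66],[0,0,-0.1,0,0,0,0.66],[0,0,-0.12,0,0,0,0.66],[0,0,-0.12,0,0,0,0.66]]' 
python3 inch.py '[[-0.006,-0.06,0,0,0,0,1],[-0.012,-0.12,0,0,0,0,1],[-0.018,-0.18,0,0,0,0,1],[-0.024,-0.24,0,0,0,0,1],[-0.026,-0.277,0,0,0,0,1],[-0.026,-0.277,0,0,0,0,1],[-0.026,-0.277,0,0,0,0,1]]'
python3 go.py .677,-.0376,.034,90; python3 sh.py
```

```text
time: 37.22
eef_pos: [0.6518, 0.2394, 0.1625]
tcp_rot: [0.001, 1.0, 0.0, 0.002]
contact_force: [-0.9, 0.1, -0.5]
opening: 0.658
finger_force: 0.0
time: 38.1
eef_pos: [0.6753, -0.0372, 0.1582]
tcp_rot: [0.001, 1.0, 0.001, -0.002]
contact_force: [0.7, -0.3, -0.1]
opening: 1.005
finger_force: 0.0
.677,-.0376,.034,90 -> [-0.0023 -0.0005  0.1242] [ 0.001 -0.004 -0.002] rows 2.0  yaw now 89.9
(341, 246) shift 0 0 0.99
(277, 241) shift -27 25 0.82
(231, 246) shift 20 26 0.79
(250, 274) shift 0 0 0.99
(305, 258) shift 0 0 0.91
```

```bash
python3 - <<'E'
from h import *
c,im=grab("top")
print("shadow-side base",onplane(c,296,122,0).round(3),"rim ctr if 120 high",onplane(c,300,97,.12).round(3), onplane(c,281,97,.12).round(3),onplane(c,319,97,.12).round(3))
E
python3 inch.py '[[-0.002,-0.001,0.04,0,0,0,1],[-0.002,-0.001,0.08,0,0,0,1],[-0.002,-0.001,0.1,0,0,0,1],[-0.002,-0.001,0.124,0,0,0,1],[-0.002,-0.001,0.124,0,0,0,1],[-0.002,-0.001,0.124,0,0,0,0],[-0.002,-0.001,0.124,0,0,0,0],[-0.002,-0.001,0.124,0,0,0,0],[-0.002,-0.001,0.124,0,0,0,0],[-0.002,-0.001,0.124,0,0,0,0]]' 40; python3 inch.py '[[0,0,-0.03,0,0,0,0],[0,0,-0.06,0,0,0,0],[0,0,-0.06,0,0,0,0],[0,0,-0.06,0,0,0,0]]'
python3 go.py .65,.156,.094,90
```

```text
shadow-side base [0.733 0.035 0.   ] rim ctr if 120 high [0.748 0.039 0.12 ] [0.749 0.08  0.12 ] [ 0.747 -0.003  0.12 ]
time: 39.45
eef_pos: [0.6797, -0.0387, 0.0391]
tcp_rot: [0.001, 1.0, 0.0, 0.001]
contact_force: [-0.3, 1.5, 5.5]
opening: 0.429
finger_force: 39.7
time: 39.95
eef_pos: [0.6772, -0.0388, 0.0948]
tcp_rot: [0.001, 1.0, 0.0, -0.002]
contact_force: [-0.8, 0.2, -3.5]
opening: 0.429
finger_force: 40.4
.65,.156,.094,90 -> [0.0275 0.1947 0.001 ] [ 0.    -0.003 -0.002] rows 3.1  yaw now 89.9
```

```bash
python3 inch.py '[[0.009,0.06,0,0,0,0,0],[0.018,0.12,0,0,0,0,0],[0.026,0.18,0,0,0,0,0],[0.0275,0.194,0,0,0,0,0],[0.0275,0.194,0,0,0,0,0],[0.0275,0.194,0.03,0,0,0,0],[0.0275,0.194,0.045,0,0,0,0],[0.0275,0.194,0.045,0,0,0,0],[0.0275,0.194,0.05,0,0,0,0],[0.0275,0.194,0.05,0,0,0,0]]'; python3 inch.py '[[0,0,0.002,0,0,0,0],[0,0,0.002,0,0,0,0]]'
python3 go.py .65,.156,.04,90
```

```text
time: 41.2
eef_pos: [0.6518, 0.1549, 0.0474]
tcp_rot: [0.001, 1.0, 0.0, 0.0]
contact_force: [0.1, -0.4, -2.9]
opening: 0.434
finger_force: 40.8
time: 41.45
eef_pos: [0.6514, 0.1552, 0.0451]
tcp_rot: [0.001, 1.0, 0.0, 0.0]
contact_force: [-0.1, -0.7, -3.1]
opening: 0.432
finger_force: 40.8
.65,.156,.04,90 -> [0.0014 0.0008 0.0051] [ 0.     0.    -0.002] rows 0.1  yaw now 89.9
```

```bash
python3 inch.py '[[0,0,0.002,0,0,0,0],[0,0,0.002,0,0,0,0]]';python3 inch.py '[[0,0,0.002,0,0,0,0],[0,0,0.002,0,0,0,0]]'
```

```text
time: 41.7
eef_pos: [0.6518, 0.1552, 0.0442]
tcp_rot: [0.001, 1.0, -0.0, 0.0]
contact_force: [-2.3, -1.5, 3.8]
opening: 0.429
finger_force: 41.8
time: 41.95
eef_pos: [0.652, 0.1552, 0.0442]
tcp_rot: [0.001, 1.0, -0.0, 0.0]
contact_force: [-6.2, -1.4, 11.6]
opening: 0.434
finger_force: 43.0
```

```bash
python3 inch.py '[[0,0,-0.003,0,0,0,0.66],[0,0,-0.003,0,0,0,0.66],[0,0,-0.003,0,0,0,0.66],[0,0,-0.05,0,0,0,0.66],[0,0,-0.1,0,0,0,0.66],[0,0,-0.125,0,0,0,0.66],[0,0,-0.125,0,0,0,0.66]]' 
python3 sh.py; python3 - <<'E'
from h import *
c,s=grab("side"); c2,t=grab("top")
cv2.imwrite("pics/s7.png",cv2.hconcat([cv2.resize(s[150:310,175:375,::-1],(400,320),interpolation=3),cv2.resize(t[120:280,190:390,::-1],(400,320),interpolation=3)]))
E
```

```text
time: 42.82
eef_pos: [0.6531, 0.1553, 0.1687]
tcp_rot: [0.001, 1.0, 0.0, 0.003]
contact_force: [-1.1, -0.2, 0.0]
opening: 0.662
finger_force: 0.0
(341, 246) shift -33 -3 0.6
(277, 241) shift -27 26 0.83
(231, 246) shift 20 26 0.82
(250, 274) shift 0 0 0.98
(305, 258) shift 0 0 0.99
```

View pics/s7.png

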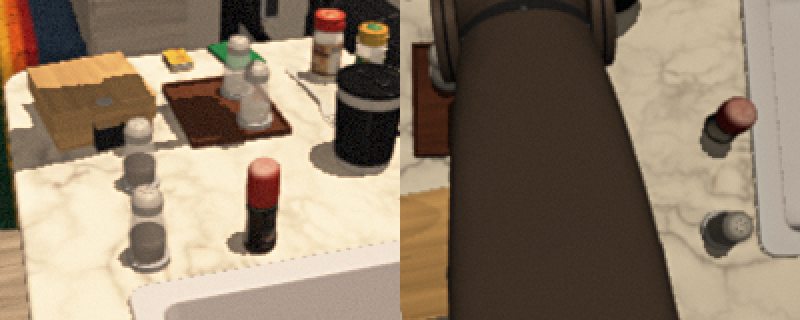

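Shaker C was knocked aside. Its head is now at about (138,128) in the left half, which is side pixel (244,214). D is unmoved and two shakers stand in the tray. I'll localise C and fetch D first.

```bash
python3 - <<'E'
from h import *
c,im=grab("side")
for n,u,v in [("C",138,128),("D",148,197)]: print(n,onplane(c,u/2+175-.25,v/2+150-.25,.083).round(4))
for n,u,v in [("C foot",140,186),("D foot",150,261)]: print(n,onplane(c,u/2+175-.25,v/2+150-.25,.005).round(4))
E
python3 inch.py '[[0.04,-0.047,0,0,0,0,1],[0.08,-0.094,0,0,0,0,1],[0.12,-0.14,0,0,0,0,1],[0.16,-0.187,0,0,0,0,1],[0.201,-0.235,0,0,0,0,1],[0.201,-0.235,0,0,0,0,1],[0.201,-0.235,0,0,0,0,1],[0.201,-0.235,0,0,0,0,1]]'
python3 go.py .45,-.0804,.034,90
```

```text
C [0.4676 0.0501 0.083 ]
D [ 0.4508 -0.0841  0.083 ]
C foot [0.4666 0.0442 0.005 ]
D foot [ 0.4497 -0.0905  0.005 ]
time: 44.02
eef_pos: [0.4504, -0.0786, 0.1654]
tcp_rot: [0.0, 1.0, 0.0, -0.0]
contact_force: [0.1, 0.0, 0.1]
opening: 0.999
finger_force: 0.0
.45,-.0804,.034,90 -> [ 0.0004 -0.0019  0.1314] [ 0.001 -0.001 -0.   ] rows 2.1  yaw now 90.0
```

```bash
python3 inch.py '[[0,-0.001,0.04,0,0,0,1],[0,-0.001,0.08,0,0,0,1],[0,-0.001,0.11,0,0,0,1],[0,-0.001,0.131,0,0,0,1],[0,-0.001,0.131,0,0,0,1],[0,-0.001,0.131,0,0,0,0],[0,-0.001,0.131,0,0,0,0],[0,-0.001,0.131,0,0,0,0],[0,-0.001,0.131,0,0,0,0],[0,-0.001,0.131,0,0,0,0]]' 40; python3 inch.py '[[0,0,-0.03,0,0,0,0],[0,0,-0.06,0,0,0,0],[0,0,-0.12,0,0,0,0],[0,0,-0.12,0,0,0,0],[0,0,-0.12,0,0,0,0]]'
python3 go.py .585,.24,.154,90
```

```text
time: 45.28
eef_pos: [0.4509, -0.0804, 0.0364]
tcp_rot: [0.001, 1.0, 0.0, 0.001]
contact_force: [-0.1, 2.8, 5.2]
opening: 0.439
finger_force: 39.7
time: 45.9
eef_pos: [0.4491, -0.0802, 0.154]
tcp_rot: [0.001, 1.0, 0.0, -0.001]
contact_force: [1.1, 0.3, -2.5]
opening: 0.44
finger_force: 40.7
.585,.24,.154,90 -> [-0.1353  0.3205 -0.    ] [ 0.    -0.001 -0.002] rows 5.6  yaw now 89.9
```

```bash
python3 inch.py '[[-0.024,0.056,0,0,0,0,0],[-0.047,0.112,0,0,0,0,0],[-0.071,0.168,0,0,0,0,0],[-0.095,0.224,0,0,0,0,0],[-0.118,0.28,0,0,0,0,0],[-0.134,0.32,0,0,0,0,0],[-0.134,0.32,0,0,0,0,0],[-0.134,0.32,0.05,0,0,0,0],[-0.134,0.32,0.09,0,0,0,0],[-0.134,0.32,0.09,0,0,0,0]]'; python3 inch.py '[[0,0,0.018,0,0,0,0],[0,0,0.018,0,0,0,0],[0,0,0.018,0,0,0,0]]'
python3 go.py .585,.24,.04,90
```

```text
time: 47.15
eef_pos: [0.579, 0.2371, 0.0581]
tcp_rot: [0.001, 1.0, -0.002, -0.007]
contact_force: [-0.1, -0.1, -2.9]
opening: 0.441
finger_force: 40.9
time: 47.52
eef_pos: [0.5853, 0.2394, 0.0481]
tcp_rot: [0.001, 1.0, 0.0, 0.001]
contact_force: [0.2, 0.1, -2.8]
opening: 0.438
finger_force: 40.9
.585,.24,.04,90 -> [0.0004 0.0006 0.0081] [ 0.     0.002 -0.002] rows 0.1  yaw now 89.9
```

```bash
python3 inch.py '[[0,0,0.005,0,0,0,0],[0,0,0.005,0,0,0,0]]';python3 inch.py '[[0,0,0.0025,0,0,0,0],[0,0,0.0025,0,0,0,0]]'
```

```text
time: 47.78
eef_pos: [0.5844, 0.2393, 0.0419]
tcp_rot: [0.001, 1.0, -0.0, -0.0]
contact_force: [-0.2, 0.0, -3.2]
opening: 0.438
finger_force: 40.9
time: 48.02
eef_pos: [0.5848, 0.2394, 0.0417]
tcp_rot: [0.001, 1.0, -0.0, -0.0]
contact_force: [-4.7, -1.3, 6.9]
opening: 0.439
finger_force: 42.4
```

```bash
python3 inch.py '[[0,0,-0.002,0,0,0,0.66],[0,0,-0.002,0,0,0,0.66],[0,0,-0.002,0,0,0,0.66],[0,0,-0.05,0,0,0,0.66],[0,0,-0.1,0,0,0,0.66],[0,0,-0.12,0,0,0,0.66],[0,0,-0.12,0,0,0,0.66]]' 
python3 - <<'E'
from h import *
c,s=grab("side"); c2,t=grab("top")
print(proj(c2,[.467,.0535,.091]),proj(c,[.467,.0535,.091]))
u,v=map(int,proj(c2,[.467,.0535,.06])); a,b=map(int,proj(c,[.467,.0535,.045]))
print("top off",u-40,v-40,"side off",a-40,b-40)
cv2.imwrite("pics/s8.png",cv2.hconcat([cv2.resize(t[v-40:v+40,u-40:u+40,::-1],(400,400),interpolation=3),cv2.resize(s[b-40:b+40,a-40:a+40,::-1],(400,400),interpolation=3)]))
E
```

```text
time: 48.9
eef_pos: [0.5854, 0.2395, 0.1608]
tcp_rot: [0.001, 1.0, 0.0, 0.002]
contact_force: [-0.4, -0.2, 0.4]
opening: 0.66
finger_force: 0.0
[297.39779725 226.44673502] [243.08408424 210.09315839]
top off 255 187 side off 203 186
```

View pics/s8.png

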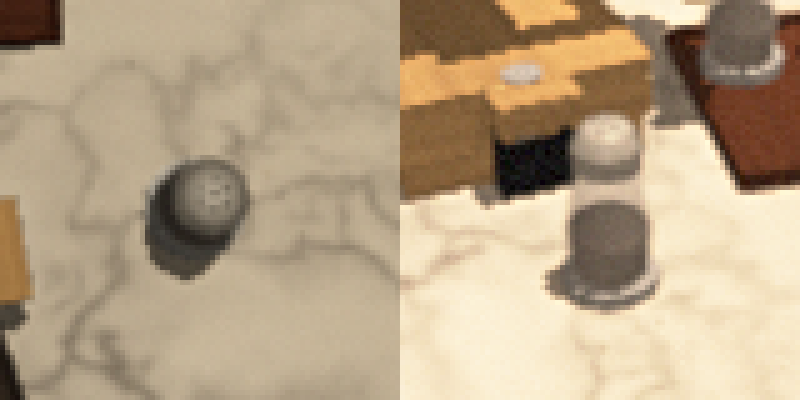

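The head of C is centred at (216,195) in the left half, giving a shaker axis at about (0.468, 0.052). It stands clear of the box nose. Grasping it now.

```bash
python3 inch.py '[[0.03,-0.048,0,0,0,0,1],[0.06,-0.096,0,0,0,0,1],[0.09,-0.144,0,0,0,0,1],[0.117,-0.187,0,0,0,0,1],[0.117,-0.187,0,0,0,0,1],[0.117,-0.187,0,0,0,0,1],[0.117,-0.187,0,0,0,0,1]]'
python3 go.py .468,.052,.034,90
```

```text
time: 49.88
eef_pos: [0.4674, 0.0533, 0.1587]
tcp_rot: [0.0, 1.0, 0.0, -0.001]
contact_force: [0.3, 0.4, -0.3]
opening: 0.998
finger_force: 0.0
.468,.052,.034,90 -> [-0.0007 -0.0013  0.1247] [ 0.    -0.001 -0.001] rows 2.0  yaw now 90.0
```

```bash
python3 inch.py '[[0,-0.001,0.04,0,0,0,1],[0,-0.001,0.08,0,0,0,1],[0,-0.001,0.11,0,0,0,1],[0,-0.001,0.125,0,0,0,1],[0,-0.001,0.125,0,0,0,1],[0,-0.001,0.125,0,0,0,0],[0,-0.001,0.125,0,0,0,0],[0,-0.001,0.125,0,0,0,0],[0,-0.001,0.125,0,0,0,0],[0,-0.001,0.125,0,0,0,0]]' 40; python3 inch.py '[[0,0,-0.03,0,0,0,0],[0,0,-0.06,0,0,0,0],[0,0,-0.12,0,0,0,0],[0,0,-0.12,0,0,0,0],[0,0,-0.12,0,0,0,0]]'
python3 go.py .585,.156,.154,90
```

```text
time: 51.12
eef_pos: [0.4683, 0.052, 0.0361]
tcp_rot: [0.001, 1.0, 0.001, 0.001]
contact_force: [-1.2, 3.3, 6.3]
opening: 0.438
finger_force: 39.5
time: 51.75
eef_pos: [0.4662, 0.0515, 0.1535]
tcp_rot: [0.001, 1.0, 0.0, -0.001]
contact_force: [-1.3, 0.2, -3.9]
opening: 0.441
finger_force: 40.8
.585,.156,.154,90 -> [-0.1186  0.1047 -0.0006] [ 0.    -0.001 -0.002] rows 2.5  yaw now 89.9
```

```bash
python3 inch.py '[[-0.04,0.035,0,0,0,0,0],[-0.08,0.07,0,0,0,0,0],[-0.118,0.104,0,0,0,0,0],[-0.118,0.104,0,0,0,0,0],[-0.118,0.104,0,0,0,0,0],[-0.118,0.104,0.05,0,0,0,0],[-0.118,0.104,0.09,0,0,0,0],[-0.118,0.104,0.105,0,0,0,0],[-0.118,0.104,0.105,0,0,0,0],[-0.118,0.104,0.105,0,0,0,0]]'; python3 inch.py '[[0,0,0.005,0,0,0,0],[0,0,0.008,0,0,0,0],[0,0,0.008,0,0,0,0]]'
```

```text
time: 53.0
eef_pos: [0.5868, 0.1552, 0.0515]
tcp_rot: [0.001, 1.0, 0.0, 0.002]
contact_force: [0.1, -0.2, -2.2]
opening: 0.44
finger_force: 41.0
time: 53.38
eef_pos: [0.5854, 0.1553, 0.0414]
tcp_rot: [0.001, 1.0, 0.0, 0.0]
contact_force: [0.0, -0.1, -3.5]
opening: 0.444
finger_force: 41.0
```

Lower to contact, release, lift and retreat to clear the view.

```bash
python3 inch.py '[[0,0,0.0025,0,0,0,0],[0,0,0.0025,0,0,0,0]]'; python3 inch.py '[[0,0,-0.001,0,0,0,0.66],[0,0,-0.001,0,0,0,0.66],[0,0,-0.001,0,0,0,0.66],[0,0,-0.05,0,0,0,0.66],[0,0,-0.1,0,0,0,0.66],[0,0,-0.14,0,0,0,0.66],[0,0,-0.14,0,0,0,0.66]]' 
python3 inch.py '[[0.02,-0.06,0,0,0,0,0.66],[0.04,-0.12,0,0,0,0,0.66],[0.06,-0.18,0,0,0,0,0.66],[0.08,-0.24,0,0,0,0,0.66],[0.1,-0.3,0,0,0,0,0.66],[0.1,-0.36,0,0,0,0,0.66],[0.1,-0.36,0,0,0,0,0.66],[0.1,-0.36,0,0,0,0,0.66]]'
python3 - <<'E'
from h import *
c,s=grab("side"); c2,t=grab("top")
cv2.imwrite("pics/s9.png",cv2.hconcat([cv2.resize(s[130:290,175:375,::-1],(400,320),interpolation=3),cv2.resize(t[120:280,150:350,::-1],(400,320),interpolation=3)]))
E
```

```text
time: 53.62
eef_pos: [0.5857, 0.1553, 0.0413]
tcp_rot: [0.001, 1.0, -0.0, -0.0]
contact_force: [-5.7, -1.6, 8.0]
opening: 0.438
finger_force: 42.7
time: 54.5
eef_pos: [0.5881, 0.1556, 0.1838]
tcp_rot: [0.001, 1.0, 0.0, 0.005]
contact_force: [-0.4, -0.3, 0.4]
opening: 0.662
finger_force: 0.0
time: 55.5
eef_pos: [0.484, -0.2041, 0.1774]
tcp_rot: [0.001, 1.0, 0.001, -0.001]
contact_force: [0.4, -0.3, 0.3]
opening: 0.656
finger_force: 0.0
```

View pics/s9.png

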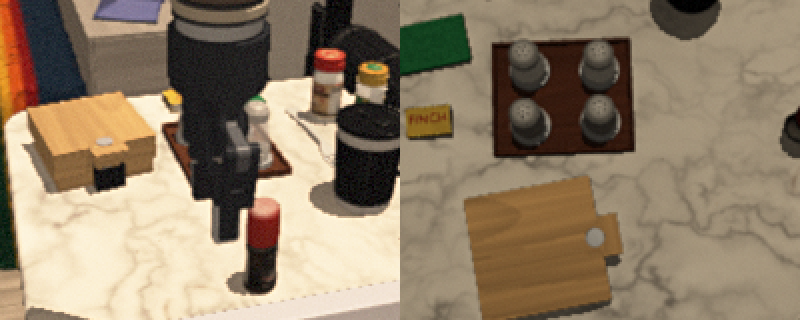

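The four shakers stand in the tray at (527,65), (598,65), (528,122) and (600,120). The lid is shut, with its pad at (595,237) exactly as just after latching, and the matchbox and bottle are in place. Handing in.

```bash
python3 -c "
from plant import ctrl, viewer, ticket
print(ticket.sign_off())"
```

```text
the job is handed in; nothing more can be done
None
```

I handed the job in: the last pictures showed all four shakers standing uncapped in the tray, the lid latched shut over the four caps, and the bottle and matchbox in place; no verdict came back.

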